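# Tip the hot charcoal block into the guarded cooling box

### The job

The charcoal soldering block is still hot: pick it up and set it down gently in the aluminium tipping trough, and let go of it. Press the trough's side tab down steadily, not with a jerk and without touching the block again, until the block slides out of the open end into the guarded cooling box; then push the trough back until its closed end is fully down against the back stop. Leave the other things where they lie.

Things in the scene. Friction and masses are not known exactly. Their poses are not given: they have to be found in the camera images.
- charcoal_center (a point): Centre (half-way up) of the charcoal soldering block: a loose black block, 51 mm along its own x, 71 mm along its own y, 26 mm high, about 0.12 kg, lying flat on the bench at the start. Grasp it across the 51 mm.
- trough_hinge (a point): Middle of the trough's hinge axis, 100 mm above the bench. The trough is an open channel of polished aluminium sheet in a grey stand. This frame turns with it: x along it from the closed end to the open end, y across (the hinge axis), z up out of it. In this frame its floor is at z = -13 mm, its rim at z = +16, the closed end wall at x = -109, the open lip at x = +84 mm.
- trough (a joint): Tilt of the trough in rad: 0 level, -0.17 closed end fully down on the back stop, +0.60 fully tipped, open end down to the cooling box. A stiff friction hinge (0.2 N m): the trough stays where it is left. The block starts to slide by itself on the polished floor somewhere between 0.2 and 0.35 rad.
- trough_floor (a point): Point on the upper side of the trough's floor, mid-width, 50 mm from the hinge towards the closed end; axes as trough_hinge. The channel is 98 mm wide inside, its walls 3 mm thick and 29 mm high above the floor. A good place to set the block is from here to 30 mm nearer the hinge.
- press_tab (a point): Middle of the upper face of the press tab, a flat ear 48 mm along x by 45 mm along y, level with the rim, outside the trough's wall on the robot's side (-y); in the trough_hinge frame at [52, -74.5, 16] mm. Pressing it down (about 4 N) tips the open end down. Axes as trough_hinge.
- back_flange (a point): Middle of the upper face of the flat flange, 24 mm (along x) by 104 mm (along y), outside the top of the closed end wall; in the trough_hinge frame at [-122, 0, 16] mm. Pressing it down tips the closed end down; about 2 N. Axes as trough_hinge.
- box_floor (a point): Centre of the cooling box's floor, 6 mm above the bench; x points level away from the trough, the way the block slides. Steel box fixed under the trough's open end, 140 mm (x) by 123 mm (y) inside; sill towards the trough 32 mm above the bench, other walls 88 mm; a grid of bars at 89 mm covers its far half, from 8 mm before this point on.
- beeswax: Bystander: loose yellow block of beeswax, 34 x 52 x 20 mm, origin under its centre.
- tape_roll: Bystander: loose roll of tape lying flat, 57 mm across, 24 mm high, origin under its centre.
- charcoal: The same charcoal block; origin under its centre, axes as charcoal_center.

How it is judged:
By the outcome, as a careful person would: the job done as asked, in the order asked, and still so for the second after the job is handed in, with the robot touching nothing.
It also fails if it takes over 72 s, if anything falls off the work surface, if the arm or the gripper's body presses on something with over 40 N, if the wrist force passes 120 N, or if a joint passes its speed limit or range.

### The arm

A 7-joint arm with a two-finger parallel gripper is mounted at the origin on a cart in front of the work surface, level with it; the furniture and walls round the work are solid. World frame = base frame: x ahead of the robot, y to its left, z up, the work surface at z = 0. Lengths are in m, angles in rad, forces in N, time in s.
With the tool pointing down it reaches from about 0.425 to 0.875 m from the base axis. Payload 8.4 kg.
Tool frame: the origin (TCP) lies on the centre line of the jaws, within the pads' length; the fingertips stand bot.tip_extent ahead of it and the grasp point (between the pads) lies 11 mm behind it (bot.tip_extent is the distance from the TCP to the fingertips, in m); z points along the fingers, y is the line along which they close (so a half turn about z gives the same grasp; the last joint's range is limited). The gripper opens to 85 mm and grips with 20 to 120 N. Pads are 22 mm wide; open, the fingers measure 114 mm over their backs; the gripper's body (76 mm by 85 mm) begins 54 mm behind the grasp point. The pads swing forward as they close: fully open they stand 13 mm farther back than shut.
Start: joints at [-1.442, 0.333, 0.04, 1.465, -0.013, 1.343, -0.059], TCP at [0.147, 0.633, 0.239] pointing down, gripper open.
Joint ranges: [-2.58, 2.58], [-0.38, 2.09], [-1.3, 1.39], [0.25, 2.4], [-1.5, 4.64], [0.08, 2.09], [-2.65, 2.65]. Speed limits (rad/s): [2.22, 2.22, 2.79, 2.79, 3.14, 3.14, 3.14].

### API

Orientations are given as a unit quaternion [w, x, y, z].
In Python, from station import bot gives the robot as it stands.
- The arm moves only by the tool apply_moves, never from a script. Its argument "rows" is a list of rows, each an object with "travel": the shift along the tool's x, y, z in cm, a list of three; "spin": the turn about the tool's z in degrees; "hand": the opening, from 0 (shut) to 1 (fully open). A call has 1 to 8 rows; each row shifts and turns the commanded pose from where the row before left it, along the tool's axes as they then stand; what a row does not reach is not made up. A row lasts 1/8 s, in which the tool goes at most 62.5 mm and 10.7 degrees, less where a joint would pass 70% of its speed; a pose out of reach is approached as far as the arm can. A call with a gripper value outside its range is refused whole. The fingers move at their own pace and stop on an object; "force" is the grip in N (left out, the last holds). Time passes only in rows, so rows that do not move let the fingers close. It gives the time, the measured TCP pose, the force, the opening and the grip force at its end, in the units of the state.
- bot.get_state(): the state, without advancing time (a new reading comes with each control period).
- bot.capture(name): name is "scene" or "top"; returns a dict with "img" (420x560x3 uint8, red, green, blue), "mtx" (3x3 intrinsics, pixels), "world_to_cam" (4x4, takes a point from world to camera coordinates). Camera axes: x right, y up, looking along -z (the intrinsics and any distortion apply to the point x, -y, -z); pixel columns grow to the right and rows downward; lengths in m; the calibration is good to about 2 mm. A picture is of the moment at which its call begins. There is no depth.
- bot.finish_job(): hands the job in; it is judged then, once.
Trained networks look in the newest picture that a camera, given by its name, has taken for a name from the list of things; names that differ only in an ending like _2 or _b are one class to them, and where a whole thing is asked for, a point or a joint stands for the part that bears it (a point fixed in the world has none). Each returns a list of dicts, best first, with "score" (0 to 1); they miss things now and then, are a little off and sometimes report something else, mostly with a low value. They report only what shows in the picture. A call takes as long as a camera call.
- bot.boxes_of(camera, label): "at" ([x, y, z] in m, in world coordinates, good to about 4 mm: the middle of the surface that is visible of it).
- bot.outline_of(camera, label): "region" (420x560 bool, what is visible of it).
The state is a dict: "time": time; "qpos": joint angles; "joint_vel": joint speeds; "joint_torque": joint torques, N m; "position": TCP position; "tool_rot": TCP orientation; "wrist_force": force on the tool from outside, world axes, zero at the start; "moment": the same for the moment, N m; "width": finger opening in m; "gripper_force": force on a finger pad.
Only numpy, scipy, OpenCV 4.12 (cv2) and the standard library are available. Lean on these libraries where they do the work, as an engineer would, in place of code of your own. Each camera call takes 0.05 s, during which the arm holds its last target. There are 200 camera calls.

## Working session

There is one attempt and no reset: what is moved stays moved. The work goes in short steps, Python scripts to look and compute and a tool call to move; the robot and the scene stay as the last step left them, time stands still between calls to the robot, and variables do not carry over. Pictures are saved under pics/ and viewed, at most 10 in all, crops included, and the job is handed in when it is done.

Besides the shell and the picture viewer there is one more tool, called after ">>>" as name(argument=value, ...), one argument or row to a line, values as JSON. apply_moves: Moves the arm, as the interface text tells. Its arguments: {"type":"object","properties":{"rows":{"type":"array"},"force":{"type":"number"}},"required":["rows"]}

```bash
mkdir -p pics
cat > h.py <<'E'
import numpy as np, cv2
from station import bot
def snap(cam, name=None):
    c=bot.capture(cam)
    if name: cv2.imwrite(f'pics/{name}.png', c['img'][:,:,::-1])
    return c
def proj(c,P):
    P=np.atleast_2d(P); p=(c['world_to_cam']@np.c_[P,np.ones(len(P))].T)[:3]
    p=c['mtx']@np.array([p[0],-p[1],-p[2]]); return (p[:2]/p[2]).T
def unproj(c,uv,z):
    uv=np.atleast_2d(uv); d=np.linalg.inv(c['mtx'])@np.c_[uv,np.ones(len(uv))].T
    d=np.array([d[0],-d[1],-d[2]]); R=c['world_to_cam'][:3,:3]; t=c['world_to_cam'][:3,3]
    o=-R.T@t; D=R.T@d; s=(z-o[2])/D[2]; return (o[:,None]+D*s).T
E
python3 - <<'E'
from h import *
s=bot.get_state(); print(s, bot.tip_extent)
for cam in('scene','top'):
    c=snap(cam,cam+'0')
    R=c['world_to_cam'][:3,:3]; print(cam,'campos',-R.T@c['world_to_cam'][:3,3])
    for n in ['charcoal','charcoal_center','trough_hinge','trough','trough_floor','press_tab','back_flange','box_floor','beeswax','tape_roll']:
        try: print(n,[(np.round(b['at'],4).tolist(),round(b['score'],2)) for b in bot.boxes_of(cam,n)[:2]])
        except Exception as e: print(n,e)
c0=cv2.imread('pics/scene0.png');c1=cv2.imread('pics/top0.png')
E
```

```text
{'time': 0.0, 'qpos': array([-1.44219409,  0.33395444,  0.03987701,  1.46628106, -0.01342027,
        1.34328375, -0.0585269 ]), 'joint_vel': array([ 2.33384661e-04, -2.58591086e-04,  3.37634000e-04,  1.96517775e-04,
       -1.09751101e-03,  4.62127598e-04,  1.60619371e-05]), 'joint_torque': array([ 1.44847570e-03, -6.58531451e+01,  1.36638399e+00, -4.05571640e+01,
        1.67705520e-02,  1.24136082e-02, -2.85469184e-05]), 'position': array([0.14671634, 0.63277037, 0.23838835]), 'tool_rot': array([-4.67274485e-05,  1.13680726e-01,  9.93516987e-01, -8.28924405e-04]), 'wrist_force': array([ 0.24494602, -0.13376702,  0.16784656]), 'moment': array([-0.00274587, -0.06434367, -0.00520689]), 'gripper_force': 0.0, 'width': 0.08566024032744335} 0.008
scene campos [-0.56601361  1.03662711  0.76508632]
charcoal [([0.4837, -0.43, 0.018], 0.59)]
charcoal_center [([0.4877, -0.4335, 0.0169], 0.55)]
trough_hinge [([0.5528, -0.1054, 0.0954], 0.95)]
trough [([0.5527, -0.103, 0.0948], 0.96)]
trough_floor [([0.554, -0.1109, 0.0971], 0.61)]
press_tab [([0.5547, -0.1063, 0.0941], 0.74)]
back_flange [([0.5543, -0.1056, 0.0961], 0.9)]
box_floor [([0.502, -0.1629, 0.0693], 0.81)]
beeswax []
tape_roll [([0.3816, 0.3028, 0.0185], 0.82)]
top campos [ 0.3111936  -0.06618935  1.00906305]
charcoal [([0.5073, -0.4117, 0.0231], 0.63), ([0.539, -0.1205, 0.0862], 0.4)]
charcoal_center [([0.5116, -0.4113, 0.0282], 0.66)]
trough_hinge [([0.5386, -0.1186, 0.0902], 0.95)]
trough [([0.5391, -0.1202, 0.0913], 0.72)]
trough_floor [([0.5372, -0.1185, 0.0921], 0.85)]
press_tab [([0.5413, -0.1204, 0.0876], 0.8), ([0.5119, -0.4135, 0.0283], 0.21)]
back_flange [([0.5388, -0.1164, 0.0951], 0.63)]
box_floor [([0.5219, -0.1746, 0.0838], 0.65)]
beeswax [([0.4321, 0.1488, 0.0207], 0.75)]
tape_roll [([0.3836, 0.2968, 0.0273], 0.91), ([0.5123, -0.4145, 0.0285], 0.67)]
```

View pics/scene0.png

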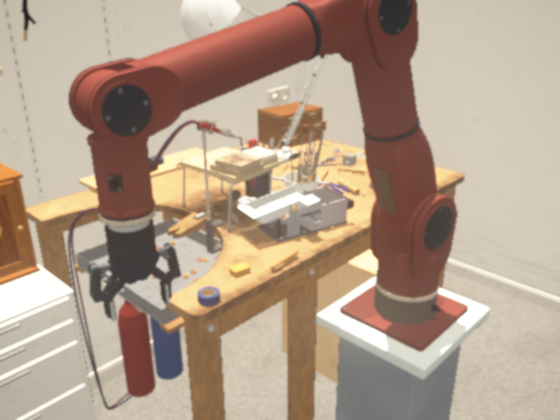

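View pics/top0.png

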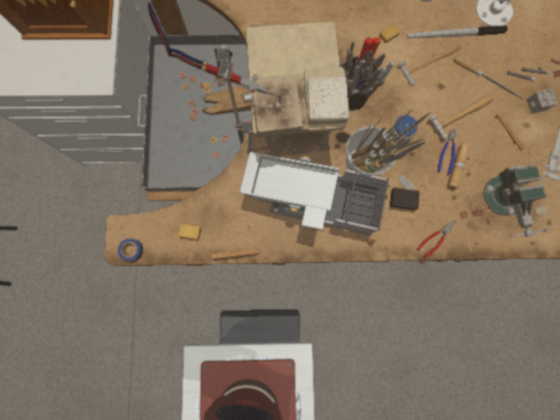

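The top view shows the trough at (290,185) with its closed end left and tab at (315,215). The box is at (358,200), the black charcoal block at (405,198), the beeswax at (189,232) and the tape at (130,250). Next I'll refine with outlines and a crop.

```bash
cat > m.py <<'E'
from h import *
out=[]
for cam,(x0,y0,x1,y1) in (('top',(230,140,430,250)),('scene',(225,170,365,250))):
    c=snap(cam); k=4
    im=cv2.resize(c['img'][y0:y1,x0:x1,::-1],None,fx=k,fy=k,interpolation=cv2.INTER_CUBIC); raw=im.copy()
    for n,col in (('trough',(0,0,255)),('charcoal',(0,255,0)),('press_tab',(255,0,0))):
        r=bot.outline_of(cam,n)
        if not r: print(cam,n,'none'); continue
        m=r[0]['region']; ys,xs=np.nonzero(m); print(cam,n,r[0]['score'],m.sum(),xs.min(),xs.max(),ys.min(),ys.max())
        np.save(f'{cam}_{n}.npy',m)
        mm=cv2.resize(m[y0:y1,x0:x1].astype(np.uint8),None,fx=k,fy=k,interpolation=cv2.INTER_NEAREST)
        cs,_=cv2.findContours(mm,0,2); cv2.drawContours(im,cs,-1,col,1)
        if n=='charcoal' and cam=='top':
            cs,_=cv2.findContours(m.astype(np.uint8),0,2); b=max(cs,key=cv2.contourArea)
            q=unproj(c,b[:,0,:],0.026)[:,:2]; print('charcoal rect z26',cv2.minAreaRect((q*1000).astype(np.float32)))
    out.append(im)
cv2.imwrite('pics/c_top.png',out[0]); cv2.imwrite('pics/c_scene.png',out[1])
E
python3 m.py
```

```text
top trough 0.92 4492 240 338 152 228
top charcoal 0.9 557 390 418 187 209
charcoal rect z26 ((509.0791015625, -412.1494445800781), (73.61408996582031, 54.6339225769043), 80.476806640625)
top press_tab 0.86 4304 241 337 153 227
scene trough 0.57 1476 238 317 185 223
scene charcoal none
scene press_tab 0.67 1380 238 317 185 223
```

View pics/c_top.png

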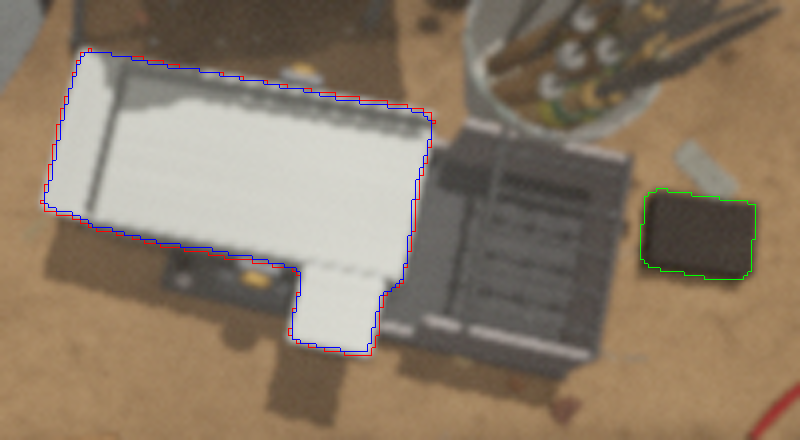

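View pics/c_scene.png

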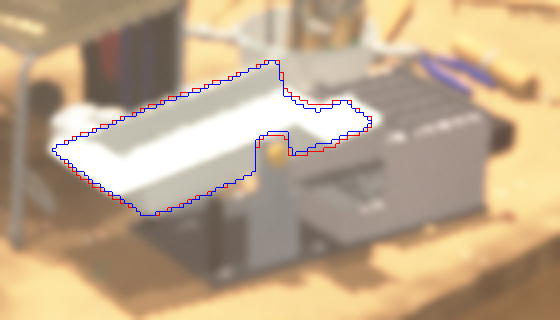

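The outlines match the pictures well: the trough's closed end is at (250,180), its lip near (335,185), the tab at (315,217) and the charcoal at (404,198). Next I'll fit the geometry to these silhouettes.

```bash
cat > fit.py <<'E'
from h import *
from scipy.optimize import minimize
from itertools import product
K=8
def box(x,y,z): return np.array(list(product(x,y,z)))/1000
TR=[box((-112,84),(-52,52),(-16,16)),box((-134,-109),(-52,52),(14,16)),box((28,76),(-97,-50),(14,16))]
def Rt(yaw,tilt):
    cy,sy,ct,st=np.cos(yaw),np.sin(yaw),np.cos(tilt),np.sin(tilt)
    return np.array([[cy,-sy,0],[sy,cy,0],[0,0,1]])@np.array([[ct,0,st],[0,1,0],[-st,0,ct]])
def sil(c,parts,shape=(420,560)):
    m=np.zeros((shape[0]*K//2,shape[1]*K//2),np.uint8)
    for P in parts:
        uv=(proj(c,P)+.5)*K/2-.5
        cv2.fillConvexPoly(m,cv2.convexHull(np.round(uv*16).astype(np.int32)),1,shift=4)
    return m
def up(m): return cv2.resize(m.astype(np.uint8),None,fx=K/2,fy=K/2,interpolation=cv2.INTER_NEAREST)
def fit(views,make,x0,steps):
    ms=[(c,up(m),w) for c,m,w in views]
    f=lambda x:sum(w*np.count_nonzero(sil(c,make(x))!=m)/m.sum() for c,m,w in ms)
    s=np.vstack([x0]+[np.array(x0)+np.eye(len(x0))[i]*steps[i] for i in range(len(x0))])
    r=minimize(f,x0,method='Nelder-Mead',options=dict(initial_simplex=s,maxiter=250,xatol=1e-4,fatol=1e-4)); return r.x,r.fun
mk_tr=lambda x:[(P@Rt(x[2],x[3]).T)+[x[0],x[1],.1] for P in TR]
mk_ch=lambda x:[box((-25.5,25.5),(-35.5,35.5),(0,26))@Rt(x[2],0).T+[x[0],x[1],0]]
E
python3 - <<'E'
from fit import *
ct,cs=bot.capture('top'),bot.capture('scene')
mt,ms,mc=np.load('top_trough.npy'),np.load('scene_trough.npy'),np.load('top_charcoal.npy')
for v in ([(ct,mt,1)],[(ct,mt,1),(cs,ms,.5)],[(cs,ms,1)]):
    best=min((fit(v,mk_tr,[.54,-.13,-1.7,t],[.02,.02,.1,.1]) for t in(-.15,.1)),key=lambda r:r[1]); print(best)
for y in (-.17,-1.7): print('ch',fit([(ct,mc,1)],mk_ch,[.509,-.412,y],[.01,.01,.1]))
E
```

```text
(array([ 0.5339233 , -0.13330943, -1.80261985, -0.08151473]), np.float64(0.029107301869991095))
(array([ 0.53458762, -0.13293732, -1.80667661, -0.12695777]), np.float64(0.12479191779061602))
(array([ 0.53464534, -0.11916459, -1.71627269, -0.06955949]), np.float64(0.122289972899729))
ch (array([ 0.51158658, -0.41701611, -0.14629292]), np.float64(0.1416068222621185))
ch (array([ 0.51153073, -0.41486929, -1.17355804]), np.float64(0.38420107719928187))
```

Run:
```python
from fit import *
ct=bot.capture('top'); x0,y0,x1,y1=375,170,435,225;k=12
im=cv2.resize(ct['img'][y0:y1,x0:x1,::-1],None,fx=k,fy=k,interpolation=cv2.INTER_CUBIC)
im=np.clip(im.astype(float)*1.6,0,255).astype(np.uint8)
for x,col in (((.509,-.412,-.16),(0,255,0)),((.5116,-.417,-.146),(0,0,255))):
    P=mk_ch(x)[0]
    for z in (0,.026):
        q=P[np.abs(P[:,2]-z)<1e-6]; uv=cv2.convexHull(((proj(ct,q)-[x0,y0]+.5)*k-.5).astype(np.int32)); cv2.polylines(im,[uv],True,col,1)
cv2.imwrite('pics/ch.png',im)
```

```text
(no output)
```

View pics/ch.png

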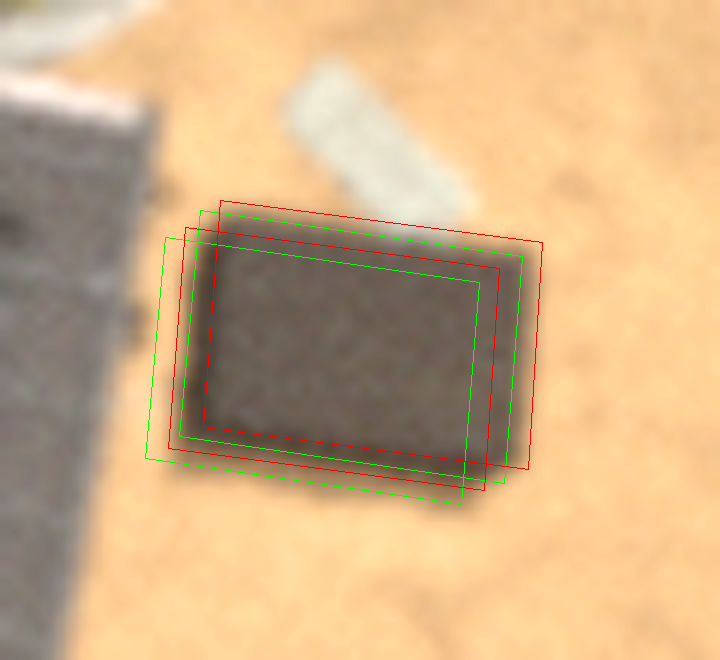

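The left and bottom edges of the block lie between the two models. I take its centre as about (0.510, -0.414) with yaw about -0.155 rad. I'll start by pulling the arm in and sweeping round.

>>> apply_moves(
  rows=[
    {"travel": [0, -4, -1], "spin": 0, "hand": 1},
    {"travel": [0, -4, -1], "spin": 0, "hand": 1},
    {"travel": [0, -4, -1], "spin": 0, "hand": 1},
    {"travel": [-5.9, -0.3, 0], "spin": 6.4, "hand": 1},
    {"travel": [-5.9, -0.3, 0], "spin": 6.4, "hand": 1},
    {"travel": [-5.9, -0.3, 0], "spin": 6.4, "hand": 1},
    {"travel": [-5.9, -0.3, 0], "spin": 6.4, "hand": 1},
  ],
)

```text
time: 2.52
position: [0.3328, 0.4141, 0.2695]
tool_rot: [0.0, 0.333, 0.943, 0.0]
wrist_force: [1.2, 1.0, -0.3]
width: 0.0851
gripper_force: 0.0
```

```bash
cat >> h.py <<'E'
def where():
    s=bot.get_state(); w,x,y,z=s['tool_rot']
    from scipy.spatial.transform import Rotation as Ro
    R=Ro.from_quat([x,y,z,w]).as_matrix(); return s,R
def to(p,ydeg):
    """shift in tool axes (cm) and spin (deg) that lead to TCP p, tool y along ydeg (mod 180)"""
    s,R=where(); d=R.T@(np.array(p)-s['position'])*100
    a=np.degrees(np.arctan2(R[1,1],R[0,1])); sp=-(((ydeg-a)+90)%180-90)
    print('t',s['time'],'pos',np.round(s['position'],4),'ydir',round(a,1),'F',np.round(s['wrist_force'],1),'w',round(s['width'],4),'g',s['gripper_force'],'q7',round(s['qpos'][6],2),'| travel',np.round(d,2),'spin',round(sp,1))
E
python3 -c "
from h import *
to([.51,-.414,.15],-8.9); print(where()[0]['qpos'], np.hypot(*where()[0]['position'][:2]))"
```

```text
t 2.525 pos [0.3328 0.4141 0.2695] ydir 51.1 F [ 1.2  1.  -0.3] w 0.0851 g 0.0 q7 -0.07 | travel [-65.75 -53.38  11.92] spin 60.0
[-1.21110618  0.07103382  0.24766695  1.71985005 -0.01777417  1.35234271
 -0.06758707] 0.5312794076262813
```

>>> apply_moves(
  rows=[
    {"travel": [-5.9, -0.3, 0], "spin": 6.4, "hand": 1},
    {"travel": [-5.9, -0.3, 0], "spin": 6.4, "hand": 1},
    {"travel": [-5.9, -0.3, 0], "spin": 6.4, "hand": 1},
    {"travel": [-5.9, -0.3, 0], "spin": 6.4, "hand": 1},
    {"travel": [-5.9, -0.3, 0], "spin": 6.4, "hand": 1},
    {"travel": [-5.9, -0.3, 0], "spin": 6.4, "hand": 1},
    {"travel": [-5.9, -0.3, 0], "spin": 6.4, "hand": 1},
    {"travel": [-5.9, -0.3, 0], "spin": 6.4, "hand": 1},
  ],
)

```text
time: 3.52
position: [0.5322, 0.0023, 0.2695]
tool_rot: [0.0, 0.707, 0.707, 0.0]
wrist_force: [1.1, 0.3, 0.6]
width: 0.085
gripper_force: 0.0
```

```bash
python3 -c "
from h import *
to([.48,-.414,.26],-8.9);to([.51,-.414,.15],-8.9); print(where()[0]['qpos'])"
```

```text
t 3.525 pos [0.5322 0.0023 0.2695] ydir -0.1 F [1.1 0.3 0.6] w 0.085 g 0.0 q7 -0.04 | travel [-41.64  -5.17   0.95] spin 8.8
t 3.525 pos [0.5322 0.0023 0.2695] ydir -0.1 F [1.1 0.3 0.6] w 0.085 g 0.0 q7 -0.04 | travel [-41.63  -2.18  11.95] spin 8.8
[-0.73520863  0.07102685  0.68970702  1.73521806 -0.0463464   1.35108403
 -0.03772731]
```

>>> apply_moves(
  rows=[
    {"travel": [-5.2, -2, 0], "spin": 0, "hand": 1},
    {"travel": [-5.2, -2, 0], "spin": 0, "hand": 1},
    {"travel": [-5.2, -2, 0], "spin": 0, "hand": 1},
    {"travel": [-5.2, 0, 0], "spin": 0, "hand": 1},
    {"travel": [-5.2, 0, 0], "spin": 0, "hand": 1},
    {"travel": [-5.2, 0, 0], "spin": 0, "hand": 1},
    {"travel": [-5.2, 2, 4], "spin": 0, "hand": 1},
    {"travel": [-5.2, 2, 4], "spin": 8.8, "hand": 1},
  ],
)

```text
time: 4.53
position: [0.5107, -0.404, 0.1957]
tool_rot: [0.001, 0.759, 0.651, 0.001]
wrist_force: [1.7, 1.0, 1.6]
width: 0.0854
gripper_force: 0.0
```

```bash
python3 -c "
from h import *
to([.51,-.414,.06],-8.9);to([.51,-.414,.012],-8.9); print(where()[0]['qpos'])
c=snap('top'); r=bot.outline_of('top','charcoal');print([(q['score'],q['region'].sum()) for q in r])
c=snap('scene','s1')"
```

```text
t 4.525 pos [ 0.5107 -0.404   0.1957] ydir -8.7 F [1.7 1.  1.6] w 0.0854 g 0.0 q7 0.78 | travel [-1.    0.06 13.57] spin 0.2
t 4.525 pos [ 0.5107 -0.404   0.1957] ydir -8.7 F [1.7 1.  1.6] w 0.0854 g 0.0 q7 0.78 | travel [-1.    0.05 18.37] spin 0.2
[-0.09707894  0.5099567   0.97741175  1.55611875 -0.4338587   1.30653787
  0.78338471]
[(0.42, np.int64(6603))]
```

>>> apply_moves(
  rows=[
    {"travel": [0, 0, 5], "spin": 0, "hand": 1},
    {"travel": [0, 0, 4], "spin": 0, "hand": 1},
    {"travel": [0, 0, 3], "spin": 0, "hand": 1},
    {"travel": [0, 0, 0], "spin": 0, "hand": 1},
    {"travel": [0, 0, 0], "spin": 0, "hand": 1},
  ],
)

```text
time: 5.3
position: [0.5105, -0.4027, 0.079]
tool_rot: [0.001, 0.758, 0.652, 0.001]
wrist_force: [0.8, 0.1, 0.7]
width: 0.0854
gripper_force: 0.0
```

```bash
python3 -c "
from h import *
to([.51,-.414,.011],-8.9)
c=snap('scene','s1');i=c['img'];u=proj(c,[[.51,-.414,.03]])[0].astype(int);print(u)
cv2.imwrite('pics/s1.png',cv2.resize(i[max(0,u[1]-55):u[1]+45,max(0,u[0]-70):u[0]+70,::-1],None,fx=4,fy=4,interpolation=2))"
```

```text
t 5.3 pos [ 0.5105 -0.4027  0.079 ] ydir -8.6 F [0.8 0.1 0.7] w 0.0854 g 0.0 q7 0.85 | travel [-1.12  0.1   6.8 ] spin 0.3
[342 199]
```

View pics/s1.png

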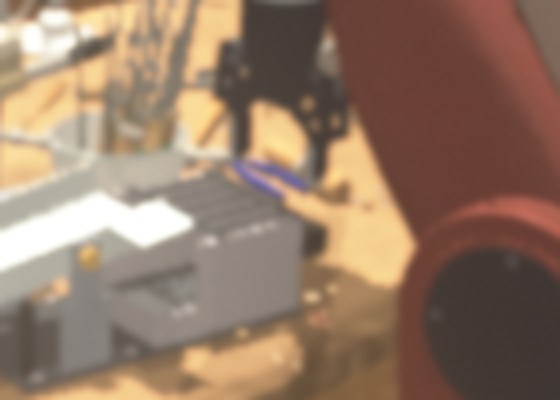

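The crop shows the gripper straddling the block's spot behind the box, at about (280,180) in the crop. I'll check the gripper body's clearance to the box's far wall.

```bash
python3 -c "
from h import *
c=snap('top'); print(unproj(c,[[387.5,178.8],[378.8,229.5],[339,171],[327,222]],.088))"
```

```text
[[ 0.54654389 -0.35329632  0.088     ]
 [ 0.42093017 -0.32345308  0.088     ]
 [ 0.56794679 -0.23390396  0.088     ]
 [ 0.44101722 -0.1990101   0.088     ]]
```

Clearance is at least 20 mm, so I'll descend.

>>> apply_moves(
  rows=[
    {"travel": [-1.2, 0.1, 1], "spin": 0.3, "hand": 1},
    {"travel": [0, 0, 2], "spin": 0, "hand": 1},
    {"travel": [0, 0, 2], "spin": 0, "hand": 1},
    {"travel": [0, 0, 1], "spin": 0, "hand": 1},
    {"travel": [0, 0, 0.5], "spin": 0, "hand": 1},
    {"travel": [0, 0, 0], "spin": 0, "hand": 1},
    {"travel": [0, 0, 0], "spin": 0, "hand": 1},
  ],
)

```text
time: 6.28
position: [0.5089, -0.4149, 0.012]
tool_rot: [0.0, 0.76, 0.65, 0.0]
wrist_force: [0.1, -0.0, -0.8]
width: 0.0855
gripper_force: 0.0
```

```bash
python3 -c "
from h import *
to([.51,-.414,.011],-8.9)"
```

```text
t 6.275 pos [ 0.5089 -0.4149  0.012 ] ydir -8.9 F [ 0.1 -0.  -0.8] w 0.0855 g 0.0 q7 0.9 | travel [0.11 0.09 0.1 ] spin -0.0
```

>>> apply_moves(
  rows=[
    {"travel": [0, 0, 0], "spin": 0, "hand": 0.6},
    {"travel": [0, 0, 0], "spin": 0, "hand": 0.45},
    {"travel": [0, 0, 0], "spin": 0, "hand": 0.45},
    {"travel": [0, 0, 0], "spin": 0, "hand": 0.45},
    {"travel": [0, 0, 0], "spin": 0, "hand": 0.45},
  ],
  force=20,
)

```text
time: 6.9
position: [0.5089, -0.4148, 0.0119]
tool_rot: [0.0, 0.76, 0.65, 0.0]
wrist_force: [0.8, 0.8, 4.7]
width: 0.0498
gripper_force: 21.8
```

```bash
python3 -c "
from h import *
to([.51,-.414,.011],-8.9)"
```

```text
t 6.9 pos [ 0.5089 -0.4148  0.0119] ydir -9.0 F [0.8 0.8 4.7] w 0.0498 g 21.78638219833374 q7 0.9 | travel [0.09 0.1  0.09] spin -0.1
```

>>> apply_moves(
  rows=[
    {"travel": [0, 0, -0.5], "spin": 0, "hand": 0.45},
    {"travel": [0, 0, -2], "spin": 0, "hand": 0.45},
    {"travel": [0, 0, -4], "spin": 0, "hand": 0.45},
    {"travel": [0, 0, -5], "spin": 0, "hand": 0.45},
    {"travel": [0, 0, -5], "spin": 0, "hand": 0.45},
    {"travel": [0, 0, -4], "spin": 0, "hand": 0.45},
    {"travel": [0, 0, 0], "spin": 0, "hand": 0.45},
  ],
)

```text
time: 7.78
position: [0.5092, -0.4163, 0.2211]
tool_rot: [0.003, 0.76, 0.649, 0.001]
wrist_force: [-0.5, -0.6, -2.0]
width: 0.0501
gripper_force: 21.3
```

```bash
python3 -c "
from h import *
to([.5431,-.0963,.2],-13.4)"
```

```text
t 7.775 pos [ 0.5092 -0.4163  0.2211] ydir -9.0 F [-0.5 -0.6 -2. ] w 0.0501 g 21.279578804969788 q7 0.79 | travel [32.14 -1.66  2.02] spin 4.4
```

>>> apply_moves(
  rows=[
    {"travel": [3, -3, 0], "spin": 0, "hand": 0.45},
    {"travel": [4.5, -3, 0], "spin": 0, "hand": 0.45},
    {"travel": [4.5, -1, 0], "spin": 0, "hand": 0.45},
    {"travel": [4.5, 0, 0], "spin": 0, "hand": 0.45},
    {"travel": [4.5, 0, 0], "spin": 0, "hand": 0.45},
    {"travel": [4.5, 1, 0], "spin": 0, "hand": 0.45},
    {"travel": [4, 2, 0], "spin": 0, "hand": 0.45},
    {"travel": [2.6, 2.4, 0], "spin": 4.4, "hand": 0.45},
  ],
)

```text
time: 8.78
position: [0.543, -0.0925, 0.2163]
tool_rot: [-0.001, 0.784, 0.62, 0.0]
wrist_force: [-0.5, -2.1, -0.6]
width: 0.0502
gripper_force: 21.3
```

>>> apply_moves(
  rows=[
    {"travel": [0, 0, 1], "spin": 0, "hand": 0.45},
    {"travel": [0, 0, 1], "spin": 0, "hand": 0.45},
    {"travel": [0, 0, 0], "spin": 0, "hand": 0.45},
    {"travel": [0, 0, 0], "spin": 0, "hand": 0.45},
  ],
)

```text
time: 9.28
position: [0.5423, -0.0958, 0.1967]
tool_rot: [-0.0, 0.785, 0.62, 0.0]
wrist_force: [-0.1, 0.2, -0.5]
width: 0.0502
gripper_force: 21.4
```

```bash
python3 -c "
from h import *
to([.5431,-.0963,.0919],-13.4)
c=snap('top');d=snap('scene')
a=cv2.resize(c['img'][140:250,230:380,::-1],(600,440),interpolation=2);b=cv2.resize(d['img'][150:260,220:370,::-1],(600,440),interpolation=2)
cv2.imwrite('pics/t2.png',cv2.resize(np.hstack([a,b]),(800,293)))"
```

```text
t 9.275 pos [ 0.5423 -0.0958  0.1967] ydir -13.4 F [-0.1  0.2 -0.5] w 0.0502 g 21.35220319032669 q7 0.07 | travel [-0.04  0.09 10.48] spin -0.0
```

View pics/t2.png

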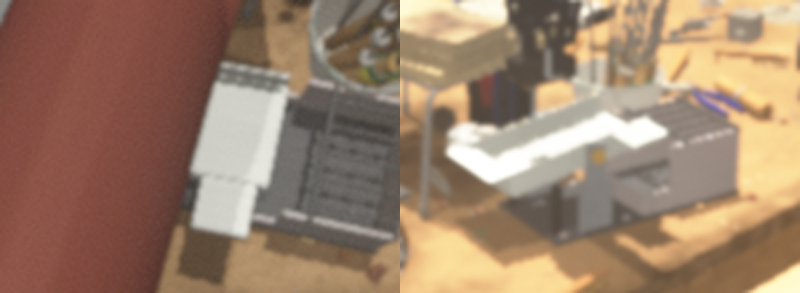

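The gripper hangs over the channel and the block is held. I'll lower it in small steps while watching the force.

>>> apply_moves(
  rows=[
    {"travel": [0, 0.1, 2], "spin": 0, "hand": 0.45},
    {"travel": [0, 0, 2], "spin": 0, "hand": 0.45},
    {"travel": [0, 0, 2], "spin": 0, "hand": 0.45},
    {"travel": [0, 0, 1.5], "spin": 0, "hand": 0.45},
    {"travel": [0, 0, 1], "spin": 0, "hand": 0.45},
    {"travel": [0, 0, 0.3], "spin": 0, "hand": 0.45},
    {"travel": [0, 0, 0], "spin": 0, "hand": 0.45},
    {"travel": [0, 0, 0], "spin": 0, "hand": 0.45},
  ],
)

```text
time: 10.38
position: [0.5441, -0.0953, 0.109]
tool_rot: [0.0, 0.785, 0.62, 0.0]
wrist_force: [-0.5, 0.1, -0.6]
width: 0.0497
gripper_force: 21.4
```

>>> apply_moves(
  rows=[
    {"travel": [0, 0, 0.15], "spin": 0, "hand": 0.45},
    {"travel": [0, 0, 0.15], "spin": 0, "hand": 0.45},
    {"travel": [0, 0, 0.1], "spin": 0, "hand": 0.45},
    {"travel": [0, 0, 0], "spin": 0, "hand": 0.45},
  ],
)

```text
time: 10.88
position: [0.5437, -0.0953, 0.1043]
tool_rot: [-0.0, 0.785, 0.62, -0.0]
wrist_force: [-0.2, 0.8, -0.6]
width: 0.05
gripper_force: 21.4
```

>>> apply_moves(
  rows=[
    {"travel": [0, 0, 0.1], "spin": 0, "hand": 0.45},
    {"travel": [0, 0, 0.1], "spin": 0, "hand": 0.45},
    {"travel": [0, 0, 0.1], "spin": 0, "hand": 0.45},
    {"travel": [0, 0, 0], "spin": 0, "hand": 0.45},
  ],
)

```text
time: 11.38
position: [0.5437, -0.0953, 0.1013]
tool_rot: [-0.0, 0.785, 0.62, -0.0]
wrist_force: [0.1, 0.9, -1.2]
width: 0.0504
gripper_force: 21.4
```

>>> apply_moves(
  rows=[
    {"travel": [0, 0, 0.1], "spin": 0, "hand": 0.45},
    {"travel": [0, 0, 0.1], "spin": 0, "hand": 0.45},
    {"travel": [0, 0, 0], "spin": 0, "hand": 0.45},
  ],
)

```text
time: 11.75
position: [0.5437, -0.0953, 0.0993]
tool_rot: [-0.0, 0.785, 0.62, -0.0]
wrist_force: [0.6, 0.4, -0.8]
width: 0.0498
gripper_force: 21.4
```

>>> apply_moves(
  rows=[
    {"travel": [0, 0, 0.1], "spin": 0, "hand": 0.45},
    {"travel": [0, 0, 0.1], "spin": 0, "hand": 0.45},
    {"travel": [0, 0, 0], "spin": 0, "hand": 0.45},
  ],
)

```text
time: 12.12
position: [0.544, -0.0952, 0.0978]
tool_rot: [-0.0, 0.784, 0.62, 0.0]
wrist_force: [-1.7, 1.7, 4.6]
width: 0.0501
gripper_force: 22.1
```

>>> apply_moves(
  rows=[
    {"travel": [0, 0, 0.1], "spin": 0, "hand": 0.45},
    {"travel": [0, 0, 0.1], "spin": 0, "hand": 0.45},
    {"travel": [0, 0, 0], "spin": 0, "hand": 0.45},
  ],
)

```text
time: 12.5
position: [0.5444, -0.0947, 0.096]
tool_rot: [0.0, 0.784, 0.62, 0.001]
wrist_force: [-0.2, 3.2, 6.6]
width: 0.0501
gripper_force: 22.4
```

```bash
python3 -c "
from h import *
s,R=where();print(s['position'],s['wrist_force'],s['moment'])"
```

```text
[ 0.54443125 -0.09469198  0.09595756] [-0.22953462  3.20112101  6.58385327] [ 0.4083653   0.10642761 -0.06750752]
```

>>> apply_moves(
  rows=[
    {"travel": [0, 0, 0.1], "spin": 0, "hand": 0.45},
    {"travel": [0, 0, 0.1], "spin": 0, "hand": 0.45},
    {"travel": [0, 0, 0], "spin": 0, "hand": 0.45},
  ],
)

```text
time: 12.88
position: [0.5448, -0.0946, 0.0941]
tool_rot: [0.0, 0.784, 0.62, 0.001]
wrist_force: [1.0, 2.8, 6.2]
width: 0.0499
gripper_force: 22.7
```

```bash
python3 -c "
from h import *
s,R=where();print(s['position'],s['wrist_force'],s['moment'])"
```

```text
[ 0.54477117 -0.09456     0.09409578] [1.01046088 2.83348119 6.17332843] [ 4.99158732e-01 -4.80188501e-02  4.58266874e-04]
```

>>> apply_moves(
  rows=[
    {"travel": [0, 0, 0.1], "spin": 0, "hand": 0.45},
    {"travel": [0, 0, 0], "spin": 0, "hand": 0.45},
  ],
)

```text
time: 13.12
position: [0.5449, -0.0945, 0.0932]
tool_rot: [0.0, 0.784, 0.62, 0.001]
wrist_force: [1.3, 3.5, 6.3]
width: 0.0499
gripper_force: 22.9
```

```bash
python3 -c "
from h import *
s,R=where();print(s['position'],s['wrist_force'],s['moment'])"
```

```text
[ 0.54489422 -0.09450258  0.09316387] [1.25350049 3.47359544 6.25291024] [ 0.46347913 -0.10125605  0.01234669]
```

>>> apply_moves(
  rows=[
    {"travel": [0, 0, 0.1], "spin": 0, "hand": 0.45},
    {"travel": [0, 0, 0], "spin": 0, "hand": 0.45},
  ],
)

```text
time: 13.38
position: [0.545, -0.0945, 0.0923]
tool_rot: [0.0, 0.784, 0.62, 0.001]
wrist_force: [1.2, 2.9, 7.0]
width: 0.0501
gripper_force: 23.1
```

>>> apply_moves(
  rows=[
    {"travel": [0, 0, 0], "spin": 0, "hand": 0.64},
    {"travel": [0, 0, 0], "spin": 0, "hand": 0.68},
    {"travel": [0, 0, 0], "spin": 0, "hand": 0.72},
    {"travel": [0, 0, 0], "spin": 0, "hand": 0.72},
  ],
)

```text
time: 13.88
position: [0.5436, -0.0953, 0.0913]
tool_rot: [-0.0, 0.785, 0.62, -0.0]
wrist_force: [-0.0, 0.3, 0.3]
width: 0.0615
gripper_force: 0.0
```

```bash
python3 -c "
from h import *
s,R=where();print(s['position'],s['wrist_force'],s['moment'],s['width'])"
```

```text
[ 0.54362295 -0.09533262  0.09134395] [-0.04834334  0.32846073  0.25659882] [-0.02318618  0.02096458 -0.0112677 ] 0.061489815660301234
```

>>> apply_moves(
  rows=[
    {"travel": [0, 0, -1], "spin": 0, "hand": 0.72},
    {"travel": [0, 0, -1.5], "spin": 0, "hand": 0.72},
    {"travel": [0, 0, -3], "spin": 0, "hand": 0.72},
    {"travel": [0, 0, -5], "spin": 0, "hand": 0.5},
    {"travel": [-5, -4, -4], "spin": 0, "hand": 0},
    {"travel": [-5, -2, 0], "spin": 0, "hand": 0},
    {"travel": [-5, 0, 0], "spin": 0, "hand": 0},
    {"travel": [-5, 0, 0], "spin": 0, "hand": 0},
  ],
)

```text
time: 14.88
position: [0.4475, -0.2704, 0.231]
tool_rot: [0.0, 0.784, 0.62, 0.002]
wrist_force: [1.4, 0.3, 0.4]
width: -0.0003
gripper_force: 0.0
```

```bash
cat > v.py <<'E'
import sys
from fit import *
ct=bot.capture('top'); r=bot.outline_of('top','trough'); q=bot.boxes_of('top','charcoal'); print('charc',[(np.round(b['at'],3),b['score']) for b in q[:2]])
cs=bot.capture('scene'); r2=bot.outline_of('scene','trough'); q=bot.boxes_of('scene','charcoal'); print('charc',[(np.round(b['at'],3),b['score']) for b in q[:2]])
for n,rr in(('t',r),('s',r2)):
    if rr: print(n,rr[0]['score'],rr[0]['region'].sum())
# tilt only, pose fixed; scene and top separately
for c,rr in((ct,r),(cs,r2)):
    if not rr: continue
    m=up(rr[0]['region']); X=np.arange(-.22,.66,.02)
    e=[np.count_nonzero(sil(c,mk_tr([.5343,-.1331,-1.805,t]))!=m)/m.sum() for t in X]; i=np.argsort(e)[:3]; print('tilt',X[i].round(2),np.array(e)[i].round(3))
a=cv2.resize(ct['img'][140:250,230:380,::-1],(600,440),interpolation=2);b=cv2.resize(cs['img'][150:260,220:370,::-1],(600,440),interpolation=2)
cv2.imwrite(f'pics/{sys.argv[1]}.png',cv2.resize(np.hstack([a,b]),(800,293)))
to([.5,-.2,.2],-13.4)
E
python3 v.py v1
```

```text
charc [(array([ 0.539, -0.092,  0.108]), 0.85)]
charc [(array([ 0.536, -0.082,  0.108]), 0.58)]
t 0.65 3910
s 0.69 1112
tilt [-0.08 -0.1  -0.06] [0.186 0.188 0.188]
tilt [-0.14 -0.16 -0.12] [0.543 0.545 0.557]
t 15.175 pos [ 0.4483 -0.2684  0.2299] ydir -13.3 F [ 0.6 -0.1 -0.3] w -0.0001 g 0.0 q7 0.37 | travel [7.85 3.46 3.  ] spin 0.1
```

View pics/v1.png

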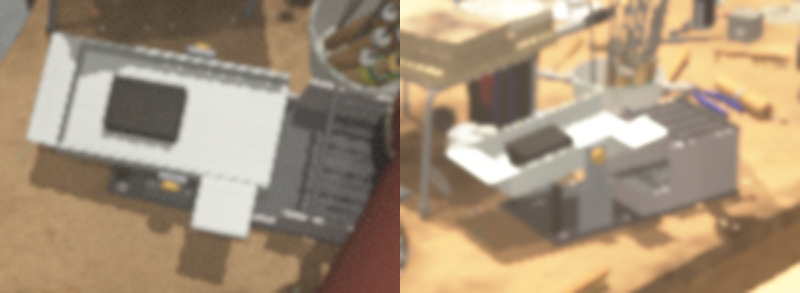

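The block lies flat in the channel, at (145,110) in the left panel and (540,145) in the right, and the gripper is clear of it. Next I'll move over the tab with the fingers shut.

```bash
python3 -c "
from h import *
c=snap('top'); print(unproj(c,[[313.3,217.7]],.1236)); to([.449,-.165,.165],-13.4)"
```

```text
[[ 0.4465464 -0.1623779  0.1236   ]]
t 15.225 pos [ 0.4484 -0.2681  0.2298] ydir -13.2 F [-0.8  0.6  0.1] w -0.0002 g 0.0 q7 0.37 | travel [10.04 -2.31  6.48] spin 0.2
```

>>> apply_moves(
  rows=[
    {"travel": [3.4, -0.8, 0], "spin": 0, "hand": 0},
    {"travel": [3.4, -0.8, 0], "spin": 0, "hand": 0},
    {"travel": [3.2, -0.8, 2], "spin": 0, "hand": 0},
    {"travel": [0, 0, 2], "spin": 0, "hand": 0},
    {"travel": [0, 0, 2], "spin": 0, "hand": 0},
    {"travel": [0, 0, 1], "spin": 0, "hand": 0},
    {"travel": [0, 0, 0], "spin": 0, "hand": 0},
    {"travel": [0, 0, 0], "spin": 0, "hand": 0},
  ],
)

```text
time: 16.23
position: [0.448, -0.1664, 0.1602]
tool_rot: [0.0, 0.784, 0.62, 0.0]
wrist_force: [-0.1, -0.4, 0.1]
width: -0.0004
gripper_force: 0.0
```

```bash
python3 -c "
from h import *
to([.448,-.164,.132],-13.4)"
```

```text
t 16.225 pos [ 0.448  -0.1664  0.1602] ydir -13.3 F [-0.1 -0.4  0.1] w -0.0004 g 0.0 q7 0.08 | travel [ 0.24 -0.06  2.82] spin 0.1
```

>>> apply_moves(
  rows=[
    {"travel": [0.2, 0, 1], "spin": 0, "hand": 0},
    {"travel": [0, 0, 0.8], "spin": 0, "hand": 0},
    {"travel": [0, 0, 0.2], "spin": 0, "hand": 0},
    {"travel": [0, 0, 0.2], "spin": 0, "hand": 0},
    {"travel": [0, 0, 0.2], "spin": 0, "hand": 0},
    {"travel": [0, 0, 0.1], "spin": 0, "hand": 0},
    {"travel": [0, 0, 0], "spin": 0, "hand": 0},
  ],
)

```text
time: 17.1
position: [0.4481, -0.1644, 0.1346]
tool_rot: [0.0, 0.785, 0.62, -0.0]
wrist_force: [0.7, 0.3, 0.7]
width: -0.0002
gripper_force: 0.0
```

>>> apply_moves(
  rows=[
    {"travel": [0, 0, 0.1], "spin": 0, "hand": 0},
    {"travel": [0, 0, 0.1], "spin": 0, "hand": 0},
    {"travel": [0, 0, 0.1], "spin": 0, "hand": 0},
    {"travel": [0, 0, 0.1], "spin": 0, "hand": 0},
  ],
)

```text
time: 17.6
position: [0.448, -0.1651, 0.1308]
tool_rot: [0.0, 0.785, 0.62, -0.0]
wrist_force: [-2.2, -2.1, 5.9]
width: 0.0004
gripper_force: 3.0
```

>>> apply_moves(
  rows=[
    {"travel": [0, 0, 0.13], "spin": 0, "hand": 0},
    {"travel": [0, 0, 0.15], "spin": 0, "hand": 0},
    {"travel": [0, 0, 0.15], "spin": 0, "hand": 0},
    {"travel": [0, 0, 0.15], "spin": 0, "hand": 0},
    {"travel": [0, 0, 0.15], "spin": 0, "hand": 0},
    {"travel": [0, 0, 0.15], "spin": 0, "hand": 0},
    {"travel": [0, 0, 0.15], "spin": 0, "hand": 0},
    {"travel": [0, 0, 0.15], "spin": 0, "hand": 0},
  ],
)

```text
time: 18.6
position: [0.4483, -0.1664, 0.1194]
tool_rot: [0.001, 0.785, 0.62, -0.0]
wrist_force: [-4.5, -7.2, 8.7]
width: -0.0003
gripper_force: 4.7
```

>>> apply_moves(
  rows=[
    {"travel": [0, 0, 0.15], "spin": 0, "hand": 0},
    {"travel": [0, 0, 0.15], "spin": 0, "hand": 0},
    {"travel": [0, 0, 0.15], "spin": 0, "hand": 0},
    {"travel": [0, 0, 0.15], "spin": 0, "hand": 0},
    {"travel": [0, 0, 0.15], "spin": 0, "hand": 0},
    {"travel": [0, 0, 0.15], "spin": 0, "hand": 0},
  ],
)

```text
time: 19.35
position: [0.4482, -0.1671, 0.1104]
tool_rot: [0.002, 0.785, 0.619, -0.001]
wrist_force: [-2.9, -9.4, 7.4]
width: 0.0
gripper_force: 4.9
```

```bash
python3 v.py v2
```

```text
charc [(array([ 0.542, -0.097,  0.12 ]), 0.68)]
charc []
t 0.94 1837
s 0.76 916
tilt [0.3  0.32 0.28] [1.404 1.404 1.407]
tilt [0.28 0.3  0.26] [0.497 0.504 0.516]
t 19.65 pos [ 0.4483 -0.1667  0.1104] ydir -13.4 F [-1.7 -8.2  7.6] w -0.0004 g 4.099921882152557 q7 0.23 | travel [-2.06  5.82 -8.95] spin -0.0
```

View pics/v2.png

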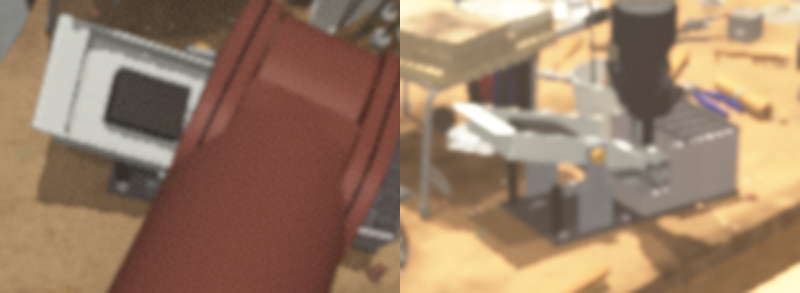

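The block at (148,103) hasn't moved yet and the tilt is about 0.28 rad. I'll keep pressing steadily.

>>> apply_moves(
  rows=[
    {"travel": [-0.05, 0, 0.1], "spin": 0, "hand": 0},
    {"travel": [-0.05, 0, 0.12], "spin": 0, "hand": 0},
    {"travel": [-0.05, 0, 0.12], "spin": 0, "hand": 0},
    {"travel": [-0.05, 0, 0.12], "spin": 0, "hand": 0},
  ],
)

```text
time: 20.15
position: [0.4482, -0.1671, 0.1057]
tool_rot: [0.001, 0.785, 0.62, 0.0]
wrist_force: [-0.3, -1.0, 5.8]
width: -0.0
gripper_force: 3.1
```

```bash
python3 v.py v3
```

```text
charc [(array([ 0.536, -0.108,  0.121]), 0.72)]
charc [(array([ 0.53 , -0.133,  0.112]), 0.54)]
t 0.68 1949
s 0.87 809
tilt [0.42 0.44 0.4 ] [1.211 1.211 1.214]
tilt [0.36 0.38 0.4 ] [0.532 0.537 0.559]
t 20.45 pos [ 0.4482 -0.167   0.1056] ydir -13.4 F [ 1.3 -2.1  5. ] w 0.0003 g 2.6286953687667847 q7 0.24 | travel [-2.02  5.82 -9.44] spin 0.0
```

>>> apply_moves(
  rows=[
    {"travel": [0, 0, 0.06], "spin": 0, "hand": 0},
    {"travel": [0, 0, 0.06], "spin": 0, "hand": 0},
    {"travel": [0, 0, 0], "spin": 0, "hand": 0},
    {"travel": [0, 0, 0], "spin": 0, "hand": 0},
  ],
)

```text
time: 20.95
position: [0.4482, -0.1669, 0.1043]
tool_rot: [0.001, 0.785, 0.62, 0.0]
wrist_force: [0.6, -2.5, 4.9]
width: -0.0
gripper_force: 2.7
```

```bash
python3 v.py v4
```

```text
charc []
charc [(array([ 0.487, -0.231,  0.028]), 0.44)]
t 0.9 2470
s 0.57 871
tilt [0.44 0.46 0.42] [0.716 0.717 0.718]
tilt [0.4  0.42 0.38] [0.333 0.351 0.36 ]
t 21.25 pos [ 0.4482 -0.1669  0.1043] ydir -13.4 F [ 1.8 -2.6  4.7] w 0.0002 g 2.795268762856722 q7 0.25 | travel [-2.03  5.82 -9.56] spin 0.0
```

View pics/v4.png

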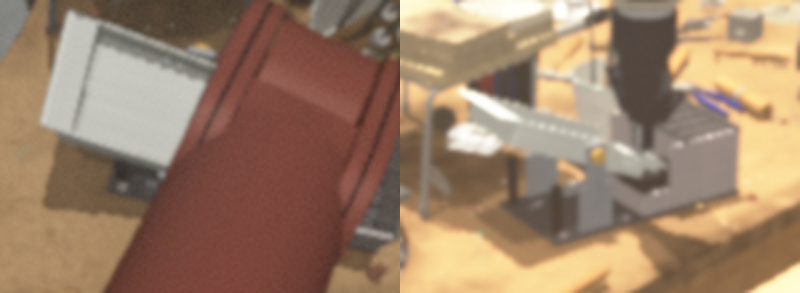

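The trough is empty in the left panel, and the dark block shows in the box at (655,180) in the right panel. I'll lift off and measure from the top before pushing the trough back.

>>> apply_moves(
  rows=[
    {"travel": [0, 0, -0.5], "spin": 0, "hand": 0},
    {"travel": [0, 0, -2], "spin": 0, "hand": 0},
    {"travel": [0, 0, -4], "spin": 0, "hand": 0},
    {"travel": [0, -2, -5], "spin": 0, "hand": 0},
    {"travel": [5, -1, 0], "spin": 0, "hand": 0},
    {"travel": [6, 0, 0], "spin": 0, "hand": 0},
    {"travel": [6, 0, 0], "spin": 0, "hand": 0},
    {"travel": [6, 0, 0], "spin": 0, "hand": 0},
  ],
)

```text
time: 22.25
position: [0.4754, 0.0703, 0.2019]
tool_rot: [-0.006, 0.782, 0.623, -0.001]
wrist_force: [0.7, 0.1, 0.4]
width: -0.0003
gripper_force: 0.0
```

```bash
cat > w.py <<'E'
from fit import *
H=np.array([.5343,-.1331]); u=np.array([np.cos(-1.805),np.sin(-1.805)]); v=np.array([-u[1],u[0]])
for cam in('top','scene'):
    c=bot.capture(cam); r=bot.outline_of(cam,'charcoal'); t=bot.outline_of(cam,'trough')
    for q in r[:2]:
        ys,xs=np.nonzero(q['region']); print(cam,round(q['score'],2),q['region'].sum(),xs.min(),xs.max(),ys.min(),ys.max())
        m=q['region'].astype(np.uint8); cs_,_=cv2.findContours(m,0,2); b=max(cs_,key=cv2.contourArea)[:,0,:]
        P=unproj(c,b,.032)[:,:2]-H; print('  trough-frame mm along',np.round([(P@u).min()*1e3,(P@u).max()*1e3]),'across',np.round([(P@v).min()*1e3,(P@v).max()*1e3]), cv2.minAreaRect((P*1e3).astype(np.float32)))
    print(cam,'at',[(np.round(b['at'],3),round(b['score'],2)) for b in bot.boxes_of(cam,'charcoal')[:2]])
    if t:
        m=up(t[0]['region']); X=np.arange(-.22,.66,.02)
        e=[np.count_nonzero(sil(c,mk_tr([.5343,-.1331,-1.805,a]))!=m)/m.sum() for a in X]; i=np.argsort(e)[:3]; print('tilt',X[i].round(2),np.array(e)[i].round(3))
print('lip corners top px at tilt .4'); 
c=bot.capture('top'); print(proj(c,(np.array([[84,-52,-13],[84,52,-13],[84,-52,16],[84,52,16]])/1e3)@Rt(-1.805,.4).T+[*H,.1]).round(0).tolist())
to([.56,-.02,.2],-13.4)
E
python3 w.py
```

```text
top 0.86 433 330 358 189 213
  trough-frame mm along [ 91. 136.] across [-29.  25.] ((-28.727066040039062, -110.28217315673828), (45.445884704589844, 53.646732330322266), 75.34894561767578)
top at [(array([ 0.5  , -0.249,  0.03 ]), 0.82), (array([ 0.525, -0.168,  0.084]), 0.62)]
tilt [0.42 0.44 0.4 ] [0.084 0.085 0.087]
scene 0.44 133 302 319 209 222
  trough-frame mm along [ 62. 153.] across [-63.  17.] ((-35.600135803222656, -92.91548156738281), (55.82264709472656, 107.48856353759766), 39.799808502197266)
scene 0.34 836 243 317 185 216
  trough-frame mm along [  5. 138.] across [ 43. 316.] ((161.44786071777344, -103.94791412353516), (249.13531494140625, 131.0660858154297), 5.933607578277588)
scene at [(array([ 0.49 , -0.16 ,  0.052]), 0.24)]
tilt [0.44 0.46 0.42] [0.376 0.381 0.382]
lip corners top px at tilt .4
[[322.0, 214.0], [330.0, 174.0], [328.0, 213.0], [336.0, 173.0]]
t 22.7 pos [0.4755 0.0672 0.2019] ydir -13.0 F [-0.1 -0.5  1.1] w 0.0001 g 0.0 q7 -0.45 | travel [-6.59 10.2   0.04] spin 0.4
```

Run:
```python
from fit import *
H=np.array([.5343,-.1331]); u=np.array([np.cos(-1.805),np.sin(-1.805)]); v=np.array([-u[1],u[0]])
c=bot.capture('top'); a=cv2.imread('pics/top0.png').astype(float).mean(2); b=c['img'].astype(float).mean(2)
A=np.arange(76,204,4)
for zz in (.032,):
  print('along ',A.tolist())
  for w in (-50,-40,-30,-20,-10,0,10,20,30,40,50):
    P=np.array([[*(H+u*s/1e3+v*w/1e3),zz] for s in A]); uv=proj(c,P).astype(np.float32)
    f=lambda im:cv2.remap(im.astype(np.float32),uv[:,0][None],uv[:,1][None],cv2.INTER_LINEAR)[0]
    print(w,'now',f(b).round().astype(int).tolist()); print('   diff',(f(b)-f(a)).round().astype(int).tolist())
```

```text
along  [76, 80, 84, 88, 92, 96, 100, 104, 108, 112, 116, 120, 124, 128, 132, 136, 140, 144, 148, 152, 156, 160, 164, 168, 172, 176, 180, 184, 188, 192, 196, 200]
-50 now [201, 171, 118, 108, 111, 110, 110, 109, 110, 120, 131, 130, 126, 124, 121, 104, 99, 113, 120, 119, 123, 126, 118, 115, 120, 118, 122, 123, 110, 114, 117, 106]
   diff [-13, -32, -24, 7, 7, 8, 8, 7, 7, 9, 10, 10, 10, 12, 11, 7, 7, 10, 10, 10, 11, 11, 11, 9, 11, 11, 10, 12, 9, 11, 13, 11]
-40 now [175, 158, 156, 139, 112, 109, 109, 109, 107, 108, 109, 105, 91, 89, 101, 96, 97, 92, 96, 96, 98, 100, 103, 99, 99, 106, 106, 98, 101, 99, 101, 94]
   diff [-38, -45, 8, 40, 14, 9, 6, 6, 6, 6, 8, 7, 4, 3, 6, 6, 8, 3, 4, 4, 7, 9, 10, 7, 9, 10, 11, 5, 9, 8, 13, 9]
-30 now [126, 111, 111, 96, 71, 64, 65, 63, 64, 62, 63, 61, 59, 59, 59, 76, 94, 69, 58, 60, 67, 83, 89, 85, 86, 92, 98, 94, 90, 82, 90, 86]
   diff [-78, -95, -89, -99, -96, -52, -38, -39, -38, -39, -38, -37, -20, -14, -26, -9, 5, -11, -18, -24, -20, -2, 5, 9, 7, 8, 10, 8, 9, 7, 9, 9]
-20 now [130, 111, 109, 96, 71, 71, 71, 71, 71, 72, 72, 73, 69, 66, 61, 78, 93, 75, 
[... 1473 characters left out ...]
, 98, 100, 99, 94, 86, 90, 95, 98, 92, 94, 92, 97, 97, 92]
   diff [-79, -102, -101, -101, -79, -13, 8, 6, 5, 6, 6, 7, 6, 4, 8, 7, 7, 9, 9, 7, 8, 8, 8, 8, 7, 11, 7, 10, 7, 8, 9, 9]
40 now [134, 110, 110, 110, 109, 109, 104, 86, 73, 70, 70, 70, 71, 69, 69, 77, 96, 91, 85, 81, 79, 83, 83, 88, 87, 82, 86, 84, 83, 86, 86, 86]
   diff [-76, -100, -99, -99, -84, -20, 7, 4, 3, 2, 4, 3, 5, 2, 7, 6, 8, 6, 6, 6, 5, 5, 8, 9, 7, 5, 5, 9, 10, 7, 9, 9]
50 now [91, 72, 73, 71, 73, 75, 78, 82, 75, 74, 71, 74, 73, 71, 71, 76, 90, 79, 65, 65, 66, 68, 65, 66, 64, 65, 66, 66, 67, 64, 63, 68]
   diff [-119, -138, -137, -138, -108, -33, 2, 3, 5, 6, 1, 5, 5, 3, 5, 7, 8, 4, 2, 4, 3, 5, 5, 6, 4, 7, 5, 5, 7, 5, 4, 7]
```

The block lies flat in the box: it covers 90–161 mm along and -35 to 25 mm across, clear of the lip. Next is the flange, after a check on clearance to the shelf behind it.

Run:
```python
from h import *
ct,cs=bot.capture('top'),bot.capture('scene')
for z in (.1,.15,.2,.25): print(z,unproj(ct,[[250,131]],z)[0].round(3),unproj(cs,[[230,178]],z)[0].round(3))
H=np.array([.5343,-.1331]); u=np.array([np.cos(-1.805),np.sin(-1.805)])
for t in (.45,.42,.3,.15,0,-.1,-.17):
    al=-.122*np.cos(t)+.016*np.sin(t); z=.1+.122*np.sin(t)+.016*np.cos(t); print(t,(H+u*al).round(4),'tcp z mid',round(z+.008,4),'edge',round(z+.008+.011*abs(np.tan(t)),4))
to([*(H-u*.105),.2],-13.4)
```

```text
0.1 [ 0.67  -0.015  0.1  ] [ 0.82  -0.161  0.1  ]
0.15 [ 0.65  -0.018  0.15 ] [ 0.716 -0.071  0.15 ]
0.2 [ 0.63 -0.02  0.2 ] [0.611 0.019 0.2  ]
0.25 [ 0.611 -0.023  0.25 ] [0.507 0.109 0.25 ]
0.45 [ 0.5582 -0.033 ] tcp z mid 0.1755 edge 0.1808
0.42 [ 0.5586 -0.0311] tcp z mid 0.1724 edge 0.1773
0.3 [ 0.5603 -0.0243] tcp z mid 0.1593 edge 0.1627
0.15 [ 0.5617 -0.0181] tcp z mid 0.1421 edge 0.1437
0 [ 0.5626 -0.0144] tcp z mid 0.124 edge 0.124
-0.1 [ 0.5628 -0.0135] tcp z mid 0.1117 edge 0.1128
-0.17 [ 0.5628 -0.0135] tcp z mid 0.1031 edge 0.105
t 22.85 pos [0.4756 0.0677 0.2019] ydir -13.0 F [ 0.3  0.8 -0.7] w -0.0 g 0.0 q7 -0.45 | travel [-7.75 10.31  0.03] spin 0.4
```

>>> apply_moves(
  rows=[
    {"travel": [0, 2.5, -0.5], "spin": 0.4, "hand": 0},
    {"travel": [-2, 2.5, 0], "spin": 0, "hand": 0},
    {"travel": [-2.9, 2.5, 0], "spin": 0, "hand": 0},
    {"travel": [-2.9, 0, 0], "spin": 0, "hand": 0},
    {"travel": [0, 0, 0.8], "spin": 0, "hand": 0},
    {"travel": [0, 0, 0.5], "spin": 0, "hand": 0},
    {"travel": [0, 0, 0], "spin": 0, "hand": 0},
  ],
)

```text
time: 23.72
position: [0.5304, -0.0235, 0.1921]
tool_rot: [-0.006, 0.784, 0.621, -0.001]
wrist_force: [0.3, 1.2, -0.5]
width: 0.0002
gripper_force: 0.0
```

```bash
python3 -c "
from h import *
to([.5313,-.0255,.180],-13.4)"
```

```text
t 23.725 pos [ 0.5304 -0.0235  0.1921] ydir -13.2 F [ 0.3  1.2 -0.5] w 0.0002 g 0.0 q7 -0.09 | travel [-0.18  0.14  1.21] spin 0.2
```

>>> apply_moves(
  rows=[
    {"travel": [-0.2, 0.1, 0.4], "spin": 0, "hand": 0},
    {"travel": [0, 0, 0.3], "spin": 0, "hand": 0},
    {"travel": [0, 0, 0.3], "spin": 0, "hand": 0},
    {"travel": [0, 0, 0.2], "spin": 0, "hand": 0},
    {"travel": [0, 0, 0.2], "spin": 0, "hand": 0},
    {"travel": [0.1, 0, 0.2], "spin": 0, "hand": 0},
  ],
)

```text
time: 24.48
position: [0.5312, -0.0258, 0.1765]
tool_rot: [-0.006, 0.784, 0.62, -0.001]
wrist_force: [-0.6, -0.6, -0.1]
width: 0.0003
gripper_force: 0.0
```

>>> apply_moves(
  rows=[
    {"travel": [0.1, 0, 0.25], "spin": 0, "hand": 0},
    {"travel": [0.1, 0, 0.25], "spin": 0, "hand": 0},
    {"travel": [0.1, 0, 0.25], "spin": 0, "hand": 0},
    {"travel": [0.1, 0, 0.25], "spin": 0, "hand": 0},
  ],
)

```text
time: 24.98
position: [0.5322, -0.0217, 0.1665]
tool_rot: [-0.006, 0.784, 0.62, -0.001]
wrist_force: [0.6, 1.0, 1.3]
width: 0.0
gripper_force: 0.5
```

```bash
python3 -c "
from h import *
to([.5335,-.0175,.16],-13.4)"
```

```text
t 24.975 pos [ 0.5322 -0.0217  0.1665] ydir -13.3 F [0.6 1.  1.3] w 0.0 g 0.5227844067849219 q7 -0.06 | travel [0.43 0.04 0.65] spin 0.1
```

>>> apply_moves(
  rows=[
    {"travel": [0.15, 0, 0.25], "spin": 0, "hand": 0},
    {"travel": [0.1, 0, 0.25], "spin": 0, "hand": 0},
    {"travel": [0.1, 0, 0.25], "spin": 0, "hand": 0},
    {"travel": [0.1, 0, 0.25], "spin": 0, "hand": 0},
    {"travel": [0.1, 0, 0.25], "spin": 0, "hand": 0},
    {"travel": [0.08, 0, 0.25], "spin": 0, "hand": 0},
    {"travel": [0.08, 0, 0.25], "spin": 0, "hand": 0},
    {"travel": [0.07, 0, 0.25], "spin": 0, "hand": 0},
  ],
)

```text
time: 25.98
position: [0.5337, -0.0139, 0.1465]
tool_rot: [-0.006, 0.784, 0.62, -0.001]
wrist_force: [0.2, -0.7, 1.2]
width: 0.0002
gripper_force: 0.5
```

>>> apply_moves(
  rows=[
    {"travel": [0.07, 0, 0.25], "spin": 0, "hand": 0},
    {"travel": [0.06, 0, 0.25], "spin": 0, "hand": 0},
    {"travel": [0.05, 0, 0.25], "spin": 0, "hand": 0},
    {"travel": [0.05, 0, 0.25], "spin": 0, "hand": 0},
    {"travel": [0.03, 0, 0.25], "spin": 0, "hand": 0},
    {"travel": [0.03, 0, 0.25], "spin": 0, "hand": 0},
  ],
)

```text
time: 26.72
position: [0.5342, -0.011, 0.1315]
tool_rot: [-0.006, 0.784, 0.62, -0.001]
wrist_force: [0.6, 0.8, 0.9]
width: -0.0001
gripper_force: 0.5
```

```bash
python3 -c "
from h import *
to([.5356,-.0075,.124],-13.4)"
```

```text
t 26.725 pos [ 0.5342 -0.011   0.1315] ydir -13.3 F [0.6 0.8 0.9] w -0.0001 g 0.5284589146322105 q7 -0.03 | travel [0.37 0.06 0.75] spin 0.1
```

>>> apply_moves(
  rows=[
    {"travel": [0.1, 0, 0.25], "spin": 0, "hand": 0},
    {"travel": [0.1, 0, 0.25], "spin": 0, "hand": 0},
    {"travel": [0.1, 0, 0.25], "spin": 0, "hand": 0},
    {"travel": [0.05, 0, 0.25], "spin": 0, "hand": 0},
    {"travel": [0.05, 0, 0.25], "spin": 0, "hand": 0},
    {"travel": [0, 0, 0.25], "spin": 0, "hand": 0},
    {"travel": [0, 0, 0.25], "spin": 0, "hand": 0},
    {"travel": [0, 0, 0.2], "spin": 0, "hand": 0},
  ],
)

```text
time: 27.72
position: [0.5351, -0.0068, 0.1121]
tool_rot: [-0.006, 0.784, 0.62, -0.001]
wrist_force: [1.0, 2.2, 0.7]
width: 0.0001
gripper_force: 0.6
```

>>> apply_moves(
  rows=[
    {"travel": [0, 0, 0.15], "spin": 0, "hand": 0},
    {"travel": [0, 0, 0.15], "spin": 0, "hand": 0},
    {"travel": [0, 0, 0.15], "spin": 0, "hand": 0},
  ],
)

```text
time: 28.1
position: [0.535, -0.0069, 0.1076]
tool_rot: [-0.006, 0.784, 0.62, -0.001]
wrist_force: [0.3, 0.8, 2.1]
width: 0.0003
gripper_force: 0.6
```

>>> apply_moves(
  rows=[
    {"travel": [0, 0, 0.1], "spin": 0, "hand": 0},
    {"travel": [0, 0, 0.1], "spin": 0, "hand": 0},
    {"travel": [0, 0, 0.1], "spin": 0, "hand": 0},
  ],
)

```text
time: 28.48
position: [0.535, -0.007, 0.1047]
tool_rot: [-0.006, 0.784, 0.62, -0.001]
wrist_force: [0.5, 0.8, 5.8]
width: 0.0001
gripper_force: 2.9
```

>>> apply_moves(
  rows=[
    {"travel": [0, 0, 0.1], "spin": 0, "hand": 0},
    {"travel": [0, 0, 0.1], "spin": 0, "hand": 0},
    {"travel": [0, 0, 0], "spin": 0, "hand": 0},
  ],
)

```text
time: 28.85
position: [0.5352, -0.007, 0.1042]
tool_rot: [-0.006, 0.785, 0.62, -0.001]
wrist_force: [-7.3, 1.6, 23.2]
width: -0.0002
gripper_force: 11.5
```

That's the stop: the force rose to 23 N with no further travel. I'll ease off, lift clear and verify.

>>> apply_moves(
  rows=[
    {"travel": [0, 0, -0.2], "spin": 0, "hand": 0},
    {"travel": [0, 0, -0.5], "spin": 0, "hand": 0},
    {"travel": [0, 0, -2], "spin": 0, "hand": 0},
    {"travel": [0, 0, -4], "spin": 0, "hand": 0},
    {"travel": [0, 0, -4], "spin": 0, "hand": 0},
    {"travel": [3, -4, -1], "spin": 0, "hand": 0},
    {"travel": [5, -3, 0], "spin": 0, "hand": 0},
    {"travel": [5, 0, 0], "spin": 0, "hand": 0},
  ],
)

```text
time: 29.85
position: [0.4968, 0.1366, 0.2233]
tool_rot: [-0.008, 0.784, 0.62, 0.001]
wrist_force: [0.2, 0.3, 1.2]
width: -0.0002
gripper_force: 0.0
```

>>> apply_moves(
  rows=[
    {"travel": [5, 0, 0], "spin": 0, "hand": 0},
    {"travel": [4, 0, 0], "spin": 0, "hand": 0},
    {"travel": [0, 0, 0], "spin": 0, "hand": 0},
    {"travel": [0, 0, 0], "spin": 0, "hand": 0},
  ],
)

```text
time: 30.35
position: [0.5188, 0.2212, 0.2223]
tool_rot: [-0.005, 0.785, 0.62, -0.001]
wrist_force: [-0.1, -0.8, 0.8]
width: -0.0001
gripper_force: 0.0
```

```bash
python3 w.py
python3 - <<'E'
from h import *
c=bot.capture('top'); a=cv2.imread('pics/top0.png')[:,:,::-1].astype(float); b=c['img'].astype(float); d=np.abs(a-b).max(2)
print('trough region diff', d[155:225,245:335].mean(), 'wax', d[222:242,178:202].mean(), 'tape', d[235:265,115:145].mean())
for n in('beeswax','tape_roll'): print(n,[(np.round(q['at'],3),round(q['score'],2)) for q in bot.boxes_of('top',n)[:1]])
E
```

```text
top 0.9 453 331 359 190 213
  trough-frame mm along [ 94. 137.] across [-29.  24.] ((-29.279827117919922, -111.35084533691406), (42.58149337768555, 53.34803771972656), 76.0528335571289)
top 0.44 4344 241 336 153 227
  trough-frame mm along [-144.   94.] across [-86.  81.] ((1.7923583984375, 24.957481384277344), (237.4354705810547, 166.97166442871094), 77.77002716064453)
top at [(array([ 0.501, -0.253,  0.03 ]), 0.95), (array([ 0.538, -0.121,  0.091]), 0.26)]
tilt [-0.1  -0.08 -0.12] [0.036 0.036 0.036]
scene 0.66 197 302 320 209 222
  trough-frame mm along [ 62. 153.] across [-63.  22.] ((-35.59397888183594, -93.59248352050781), (58.27909469604492, 108.84011840820312), 37.18159103393555)
scene at [(array([ 0.498, -0.233,  0.033]), 0.56)]
tilt [-0.16 -0.18 -0.14] [0.194 0.197 0.204]
lip corners top px at tilt .4
[[322.0, 214.0], [330.0, 174.0], [328.0, 213.0], [336.0, 173.0]]
t 30.8 pos [0.5186 0.2221 0.2218] ydir -13.4 F [-0.  -0.2 -0.2] w 0.0001 g 0.0 q7 -0.52 | travel [-22.61   9.65   1.94] spin 0.0
trough region diff 4.335396825396826 wax 7.260416666666667 tape 24.565555555555555
beeswax []
tape_roll [(array([0.386, 0.294, 0.027]), 0.68)]
```

```bash
python3 -c "
from station import bot
print(bot.finish_job())"
```

```text
the job is handed in; nothing more can be done
None
```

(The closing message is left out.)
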